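# Vent-cap a bottle for the steriliser

### The job

Get the tall capped bottle in the wire basket ready for the steriliser: screw its cap down until it bottoms out, then back it off a quarter turn so that the bottle can vent. Finish while still gripping the cap at that setting (do not let go: a colleague will lay the tape across it), with the bottle standing down in its cell and everything else left where it is.

Things in the scene. Friction and masses are not known exactly. Their poses are not given: they have to be found in the camera images.
- basket: Stainless wire basket, fixed to the bench: three square cells in a row along its y axis, 94 mm apart, each 82 mm square inside; rim 92 mm above the bench. Origin on the bench under the middle cell; the cells' floor is 8 mm above it.
- bottle: The bottle to prepare: clear glass, square, 78 mm wide and 178 mm tall with its cap home, 0.36 to 0.65 kg, standing loose in one of the cells with about 2 mm of play on each side, so the cell keeps it from turning by more than a few degrees. Body 118 mm high, then a shoulder that narrows to the neck at 146 mm, with a 49 mm pouring ring just under the cap. It is the only tall one with a cap on. Origin at the centre of its underside, z up; the cap is on its z axis.
- cap: Its screw cap: ribbed blue plastic, 54 mm across and 27 mm high, captive on the bottle's thread. Origin at the centre of its lower rim, z up; when home the lower rim is 151 mm above the bottle's underside. Right-handed thread, 4 mm a turn: it goes down turning clockwise seen from above, with a light friction of about 0.06 N m, and stops hard when it bottoms out.
- cap_grip (a point): Point on the cap's axis 15 mm above its lower rim (12 mm below its top): a good height to grip it from above.
- cap_turn (a joint): How far the cap is unscrewed, rad: 0 = bottomed out; grows turning anticlockwise seen from above (1.57 = a quarter turn off). It starts 2.2 to 3.8 up the thread.
- open_bottle: Bystander in another cell: the same tall square bottle without a cap, 173 mm to its open mouth. Origin under its centre.
- small_bottle: Bystander in the third cell: a smaller square bottle, 64 mm wide and 138 mm tall, its cap of the same kind already seen to. Origin under its centre.
- spare_cap: Bystander: a loose cap lying mouth up beside the basket on the robot's side, 54 mm across, 27 mm high.
- tape_roll: Bystander: roll of steriliser tape lying flat on the far side of the basket, 104 mm across, 19 mm high.
- jar: Bystander: white wide-mouth jar with a black lid, 92 mm across, 160 mm high, to the right.
- beaker: Bystander: glass beaker, 72 mm across, 100 mm high, to the left.
- boat: Bystander: blue weighing boat, 80 mm square, 20 mm high, to the left near the robot.
- spatula: Bystander: steel spatula, 185 mm long, lying to the right near the robot.

How it is judged (in metres and radians):
On the way:
1. the cap is screwed down until it bottoms out (value of joint cap_turn below 0.09 rad), for 0.2 s.
At the end, for the whole second after the job is handed in: The cap, bottomed out before, stands backed off a quarter turn (within 20 degrees), not turning, gripped round its rim between the fingers (centred within 20 mm, at least 2 N, not merely pressed from above); the bottle stands upright in its cell, within 6 mm of the cell floor (value of joint cap_turn between 1.22 and 1.92 rad and velocity of joint cap_turn between -0.1 and 0.1 rad/s and contact force between the fingers and cap above 2 N and horizontal distance between the grasp point and cap_grip below 0.02 m and z of the grasp point in the frame of cap below 0.036 m and z of bottle in the frame of basket below 0.014 m and angle between bottle's own z axis and vertical below 0.1 rad); the arm keeps its last pose, push and grip.
It fails at once if the bottle is pulled up out of its cell by more than 20 mm (z of bottle in the frame of basket above 0.028 m).
It fails at once if another bottle in the basket is shifted by more than 25 mm (distance of any of open_bottle, small_bottle from where it was at the start of the episode above 0.025 m).
It fails at once if a thing on the bench is shifted by more than 25 mm (distance of any of spare_cap, tape_roll, jar, beaker, boat, spatula from where it was at the start of the episode above 0.025 m).
It also fails if it takes over 51 s, if anything falls off the work surface, if the arm or the gripper's body presses on something with over 40 N, if the wrist force passes 120 N, or if a joint passes its speed limit or range.

### The arm

A 6-joint arm with a two-finger parallel gripper is mounted at the origin on the work surface. World frame = base frame: x ahead of the robot, y to its left, z up, the work surface at z = 0. Lengths are in mm, angles in rad, forces in N, time in s.
With the tool pointing down it reaches from about 275 to 750 mm from the base axis. Payload 10.2 kg.
Tool frame: the origin (TCP) lies midway between the tips of the shut fingers; the grasp point (between the pads) lies 19 mm behind it; z points along the fingers, y is the direction in which the jaws open and shut (so a half turn about z gives the same grasp; the last joint's range is limited). The gripper opens to 85 mm and grips with 20 to 120 N. Pads are 22 mm wide; open, the fingers measure 114 mm over their backs; the gripper's body (76 mm by 85 mm) begins 54 mm behind the grasp point. The pads swing forward as they close: fully open they stand 13 mm farther back than shut.
Start: joints at [-1.541, 0.313, 1.498, -0, 1.331, -0.223], TCP at [131.297, -508.323, 231.294] pointing down, gripper open.
Joint ranges: [-2.94, 2.94], [-0.97, 2.17], [0.19, 2.56], [-1.23, 4.37], [0.02, 3.11], [-2.88, 2.88]. Speed limits (rad/s): [2.39, 2.39, 3.01, 3.14, 3.14, 3.14].

### API

Orientations are given as a unit quaternion [w, x, y, z].
In Python, from rig import sense, optics, ctrl gives the robot as it stands.
- The arm moves only by the tool play_rows, never from a script. Its argument "plan" is a list of rows, each a list of 7 numbers: the shift along the world's x, y, z in mm, then the turn, a rotation vector about the world's x, y, z in rad, then the opening, from -1 (shut) to 1 (fully open), so that 0 is half open. A call has 1 to 5 rows; each row shifts and turns the pose as measured when the row begins; what a row does not reach is not made up. A row lasts 1/12 s, in which the tool goes at most 41.7 mm and 7.16 degrees, less where a joint would pass 70% of its speed; a pose out of reach is approached as far as the arm can. A call is refused whole if a number of a shift passes 41.7 or a number of a turn 0.125, either way. A call with a gripper value outside its range is refused whole. The fingers move at their own pace and stop on an object; "grip_force" is the grip in N (left out, the last holds). Time passes only in rows, so rows that do not move let the fingers close. It gives the time, the measured TCP pose, the force and the opening at its end, in the units of the state.
- sense(): the state, without advancing time (a new reading comes with each control period).
- optics.capture(name): name is "scene" or "top" or "wrist"; returns a dict with "img" (400x640x3 uint8, blue, green, red), "fx", "fy", "cx", "cy" (pixels), "world_to_cam" (4x4, takes a point from world to camera coordinates). Camera axes: x right, y up, looking along -z (the intrinsics and any distortion apply to the point x, -y, -z); pixel columns grow to the right and rows downward; lengths in mm; the calibration is good to about 2 mm. The wrist camera is an equidistant fisheye: a pixel r from the principal point sees the ray r / f radians off the axis. A picture is of the moment at which its call begins. There is no depth.
- ctrl.finish_job(): hands the job in, once; it reports no verdict.
The state is a dict: "time_s": time; "joints": joint angles; "dq": joint speeds; "tau": joint torques, N m; "eef_pos": TCP position; "ee_rot": TCP orientation; "force": force on the tool from outside, world axes, zero at the start; "wrist_torque": the same for the moment, N m; "grip_width": opening from 0.0 (shut) to 1.0 (fully open).
Only numpy, scipy, OpenCV 4.12 (cv2) and the standard library are available. Lean on these libraries where they do the work, as an engineer would, in place of code of your own. Each camera call takes 0.05 s, during which the arm holds its last target. There are 200 camera calls.

## Working session

There is one attempt and no reset: what is moved stays moved. The work goes in short steps, Python scripts to look and compute and a tool call to move; the robot and the scene stay as the last step left them, time stands still between calls to the robot, and variables do not carry over. Pictures are saved under pics/ and viewed, about 8 in all and at most 12, crops included, and the job is handed in when it is done.

Besides the shell and the picture viewer there is one more tool, called after "Request:" as name(argument=value, ...) on one line, values as JSON. play_rows: Moves the arm, as the interface text tells. Its arguments: {"type":"object","properties":{"plan":{"type":"array"},"grip_force":{"type":"number"}},"required":["plan"]}

```bash
mkdir -p pics
cat > h.py <<'E'
import numpy as np,cv2
from rig import sense,optics,ctrl
def ray(c,u,v):
    W=np.array(c["world_to_cam"]);R=W[:3,:3];t=W[:3,3]
    d=np.array([(u-c["cx"])/c["fx"],-(v-c["cy"])/c["fy"],-1.])
    return -R.T@t,R.T@d
def onplane(c,u,v,z):
    o,d=ray(c,u,v);return o+d*(z-o[2])/d[2]
E
python3 - <<'E'
from h import *
ims=[]
for n in("scene","top"):
    c=optics.capture(n);cv2.imwrite(f"pics/{n}0.png",c["img"])
    m=cv2.inRange(cv2.cvtColor(c["img"],cv2.COLOR_BGR2HSV),(95,90,50),(130,255,255))
    k,l,s,ce=cv2.connectedComponentsWithStats(m)
    print(n,[round(c[x],1) for x in("fx","fy","cx","cy")],"cam",ray(c,0,0)[0].round())
    for i in range(1,k):
        if s[i,4]>40: print(s[i],ce[i].round(1),[onplane(c,*ce[i],z)[:2].round() for z in(178+8,130)])
print(sense())
E
```

```text
scene [512.1, 512.1, 318.5, 199.3] cam [1304.  156. 1275.]
[445 188  32  30 636] [460.7 202.3] [array([456., 372.]), array([412., 383.])]
[314 205  19  21 330] [323.  214.9] [array([560.,  23.]), array([521.,  16.])]
[352 206  12   7  67] [357.4 208.9] [array([525., 108.]), array([485., 106.])]
[279 216  24  25 423] [290.2 228.3] [array([615., -52.]), array([579., -62.])]
[174 322  14  14 149] [180.3 328.7] [array([ 920., -236.]), array([ 900., -256.])]
[200 327  13  14 151] [205.6 333.2] [array([ 920., -177.]), array([ 900., -194.])]
[251 336  13  14 150] [257.1 342.3] [array([920., -59.]), array([900., -71.])]
top [477.2, 477.2, 314.3, 204.3] cam [ 250.  -36. 1487.]
[331  79  11  11  87] [335.8  83.6] [array([842., -75.]), array([867., -76.])]
[372  79  11  10  83] [377.2  83.2] [array([ 842., -195.]), array([ 868., -202.])]
[393  79  11  11  84] [397.8  83.2] [array([ 842., -254.]), array([ 867., -264.])]
[323 164  19  18 256] [332.2 172.9] [array([575., -63.]), array([589., -64.])]
[293 174  19  19 275] [301.8 182.5] [array([548.,  22.]), array([561.,  25.])]
[264 190  14  13 118
[... 192 characters left out ...]
]), array([311., 372.])]
{'time_s': 0.1, 'joints': array([-1.54138989e+00,  3.13413583e-01,  1.49833179e+00, -7.01368138e-06,
        1.33099635e+00, -2.23432981e-01]), 'dq': array([-0.00112455, -0.00215305, -0.00200235, -0.00058028, -0.000328  ,
       -0.00206761]), 'tau': array([ 1.11570389e-03, -4.12904298e+01, -2.60144699e+01, -2.43592431e-04,
        3.01629290e-03, -1.14018891e-05]), 'eef_pos': array([ 131.29407137, -508.09288511,  230.79334232]), 'ee_rot': array([-5.72162158e-04,  9.92019397e-01,  1.26084046e-01,  5.22600125e-05]), 'force': array([-0.19200449,  0.7326085 , -0.79066102]), 'wrist_torque': array([-0.00824509, -0.01433427, -0.01553572]), 'grip_width': 1.0012223533981106}
```

View pics/scene0.png

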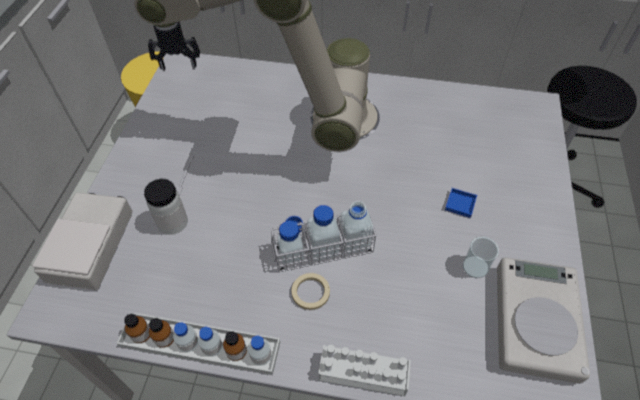

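View pics/top0.png

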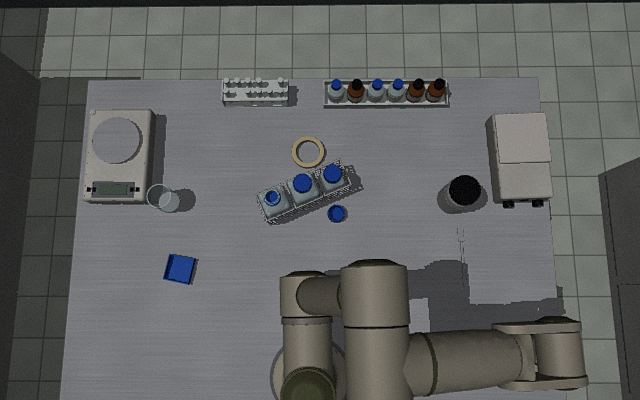

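The scene shows three bottles in the basket: the open one at scene pixel (358,209), a cap at (323,215) and a cap at (290,228). Casting rays from both views puts the middle cap at z≈180 and the other at ≈140. So the target is the middle bottle, with its cap axis at about (551,23). I'm moving above it while winding the wrist anticlockwise, so one grip can cover the whole turn.

Request:
play_rows(plan=[[20,26,2,0,0,0.12,1],[20,26,2,0,0,0.12,1],[20,26,2,0,0,0.12,1],[20,26,0,0,0,0.12,1],[20,26,0,0,0,0.12,1]])

```text
time_s: 0.52
eef_pos: [230.5, -375.7, 234.1]
ee_rot: [-0.002, 0.907, 0.42, -0.0]
force: [1.2, 0.2, -0.2]
grip_width: 0.999
```

Request:
play_rows(plan=[[20,26,0,0,0,0.12,1],[20,26,0,0,0,0.12,1],[20,26,0,0,0,0.12,1],[20,26,0,0,0,0.12,1],[20,26,0,0,0,0.12,1]])

```text
time_s: 0.93
eef_pos: [333.4, -237.8, 233.3]
ee_rot: [-0.003, 0.734, 0.679, -0.001]
force: [0.4, 0.4, 0.3]
grip_width: 1.0
```

Request:
play_rows(plan=[[20,26,0,0,0,0.12,1],[20,26,0,0,0,0.12,1],[20,26,0,0,0,0.12,1],[20,26,0,0,0,0.12,1],[20,26,0,0,0,0.12,1]])

```text
time_s: 1.35
eef_pos: [436.4, -99.5, 232.8]
ee_rot: [-0.003, 0.49, 0.872, -0.002]
force: [-0.3, -1.6, 0.0]
grip_width: 0.998
```

Request:
play_rows(plan=[[20,21,2,0,0,0.12,1],[20,21,2,0,0,0.12,1],[18,21,2,0,0,0.12,1],[18,20,0,0,0,0.12,1],[15,18,0,0,0,0.12,1]])

```text
time_s: 1.77
eef_pos: [531.0, 10.3, 237.8]
ee_rot: [-0.004, 0.198, 0.98, -0.003]
force: [-0.2, 0.1, 0.9]
grip_width: 1.0
```

Request:
play_rows(plan=[[12,13,0,0,0,0.12,1],[4,5,0,0,0,0.12,1],[0,0,0,0,0,0.05,1],[0,0,0,0,0,0,1]])

```text
time_s: 2.1
eef_pos: [549.2, 34.0, 235.4]
ee_rot: [-0.005, 0.043, 0.999, -0.003]
force: [0.2, 0.0, 0.3]
grip_width: 1.002
```

Run:
```python
from h import *
s=sense();print(s["time_s"],s["eef_pos"].round(1),s["ee_rot"].round(3),s["joints"].round(3),s["wrist_torque"].round(3),s["force"].round(1))
c=optics.capture("wrist");W=np.array(c["world_to_cam"]);print(W.round(2),c["fx"],c["cx"],c["cy"])
cv2.imwrite("pics/w1.png",c["img"])
m=cv2.inRange(cv2.cvtColor(c["img"],cv2.COLOR_BGR2HSV),(95,90,40),(130,255,255))
k,l,st,ce=cv2.connectedComponentsWithStats(m)
for i in range(1,k):
    if st[i,4]>100:
        d=(ce[i]-[c["cx"],c["cy"]])/c["fx"];th=np.hypot(*d);p=np.sin(th)*d/th
        r=W[:3,:3].T@np.array([p[0],-p[1],-np.cos(th)]);o=-W[:3,:3].T@W[:3,3]
        print(st[i],ce[i].round(1),(o+r*(188-o[2])/r[2]).round(1))
```

```text
2.1 [549.2  34.  235.4] [-0.005  0.043  0.999 -0.003] [-0.148  0.372  1.405 -0.007  1.373 -1.632] [ 0.019  0.02  -0.019] [0.2 0.  0.3]
[[ 9.0000e-02  1.0000e+00 -1.0000e-02 -7.9610e+01]
 [-9.6000e-01  8.0000e-02 -2.7000e-01  5.5940e+02]
 [-2.7000e-01  3.0000e-02  9.6000e-01 -2.3483e+02]
 [ 0.0000e+00  0.0000e+00  0.0000e+00  1.0000e+00]] 309.70691628693146 316.76912413118754 201.38170522190526
[ 532    0   45   43 1592] [555.8  17.9] [402.9 229.8 188. ]
[ 198  114   47   45 1628] [220.9 135.9] [484.8 -22.1 188. ]
[380 124  48  63 422] [392.5 147.3] [501.8  85.1 188. ]
[ 396  135   43   50 1631] [417.  159.1] [510.3 101.1 188. ]
[ 258  182   80   81 4842] [298. 222.] [545.9  21.2 188. ]
[ 182  221   61   55 1993] [212.6 244.2] [557.9 -40.8 188. ]
[145 391  19   9 131] [153.7 395.7] [ 739.  -163.2  188. ]
```

View pics/w1.png

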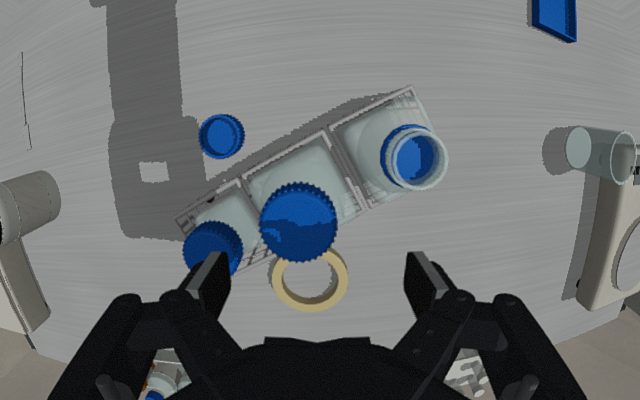

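The wrist view shows the target cap at (298,222), which rays place at about (547,21.5), allowing for a small camera-side bias. The jaws are clear of both neighbours. I'll centre on it, level the tool and go down.

Request:
play_rows(plan=[[-1,-12,0,0.005,-0.01,0,1],[0,0,-15,0,0,0,1],[0,0,-15,0,0,0,1],[0,0,-5,0,0,0,1],[0,0,0,0,0,0,1]])

```text
time_s: 2.57
eef_pos: [547.3, 20.2, 199.4]
ee_rot: [0.0, 0.05, 0.999, -0.0]
force: [0.1, 0.8, 0.0]
grip_width: 1.001
```

Run:
```python
from h import *
s=sense();print(s["time_s"],s["eef_pos"].round(1),s["ee_rot"].round(3),s["force"].round(1))
c=optics.capture("wrist");W=np.array(c["world_to_cam"])
o=-W[:3,:3].T@W[:3,3];print(o)
cv2.imwrite("pics/w2.png",c["img"])
m=cv2.inRange(cv2.cvtColor(c["img"],cv2.COLOR_BGR2HSV),(95,90,40),(130,255,255))
k,l,st,ce=cv2.connectedComponentsWithStats(m)
for i in range(1,k):
    if st[i,4]>3000:
        pts=np.argwhere(l==i)[:,::-1]
        # project all blue pixels to plane, print extents
        d=(pts-[c["cx"],c["cy"]])/c["fx"];th=np.hypot(*d.T)[:,None];p=np.sin(th)*d/th
        r=np.c_[p[:,0],-p[:,1],-np.cos(th)]@W[:3,:3]
        q=o+r*((188-o[2])/r[:,2])[:,None]
        print(st[i],ce[i].round(1),q.min(0).round(1),q.max(0).round(1),q.mean(0).round(1))
```

```text
2.5667 [547.3  20.2 199.4] [ 0.     0.05   0.999 -0.   ] [0.1 0.8 0. ]
[475.47506953  27.08763512 342.21516154]
[ 271  195   94   96 6849] [317.7 243.1] [517.3  -5.7 188. ] [575.2  45.7 188. ] [545.1  20.4 188. ]
```

The cap axis is at about (548,20), and the tool is there to within 1 mm. Next I descend to grip height and close.

Request:
play_rows(plan=[[1,0,-14,0,0,0,1],[0,0,-14,0,0,0,1],[0,0,-10,0,0,0,1],[0,0,-6,0,0,0,1],[0,0,0,0,0,0,1]])

```text
time_s: 3.03
eef_pos: [549.9, 19.6, 158.0]
ee_rot: [0.004, 0.052, 0.999, -0.001]
force: [-0.2, 0.1, 0.7]
grip_width: 0.999
```

Request:
play_rows(plan=[[0,0,0,0,0,0,0],[0,0,0,0,0,0,-0.5],[0,0,0,0,0,0,-1],[0,0,0,0,0,0,-1],[0,0,0,0,0,0,-1]], grip_force=40)

```text
time_s: 3.45
eef_pos: [550.5, 19.8, 159.9]
ee_rot: [0.005, 0.052, 0.999, -0.001]
force: [0.2, 1.1, -4.0]
grip_width: 0.62
```

Run:
```python
from h import *
s=sense();print(s["time_s"],s["eef_pos"].round(1),s["joints"].round(3),s["ee_rot"].round(4),s["force"].round(1),s["wrist_torque"].round(3),s["grip_width"])
c=optics.capture("wrist");cv2.imwrite("pics/w3.png",c["img"])
```

```text
3.45 [550.5  19.8 159.9] [-0.177  0.428  1.527 -0.     1.177 -1.643] [ 4.600e-03  5.210e-02  9.986e-01 -7.000e-04] [ 0.2  1.1 -4. ] [ 0.003 -0.04  -0.03 ] 0.6195730137725973
```

View pics/w3.png

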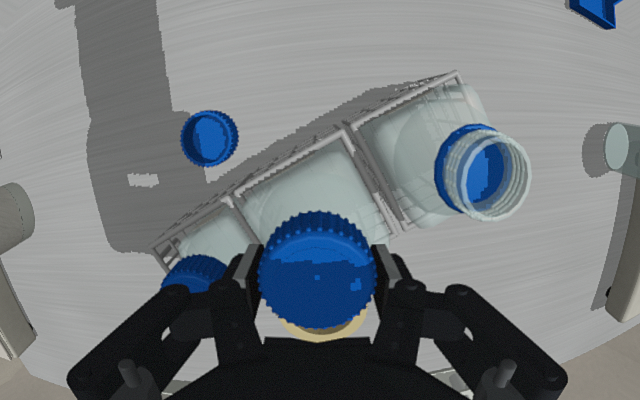

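The cap is between the pads (opening 0.62, about 53 mm), but the tool crept up to 160, so the grip is high and tugging upward by about 4 N. I'll open, go about 8 mm lower and grip again.

Request:
play_rows(plan=[[0,0,0,0,0,0,0.6],[0,0,0,0,0,0,0.6],[-2,0,-5,0,-0.009,0,0.6],[0,0,-4,0,0,0,0.6],[0,0,-1,0,0,0,0.6]])

```text
time_s: 3.92
eef_pos: [549.0, 19.5, 150.2]
ee_rot: [0.011, 0.052, 0.999, -0.001]
force: [0.4, 0.2, -0.3]
grip_width: 0.8
```

Request:
play_rows(plan=[[0,0,0,0,0,0,0],[0,0,0,0,0,0,-1],[0,0,-0.5,0,0,0,-1],[0,0,0,0,0,0,-1]], grip_force=45)

```text
time_s: 4.25
eef_pos: [549.0, 19.9, 150.0]
ee_rot: [0.011, 0.052, 0.999, -0.0]
force: [-0.6, 0.3, -1.2]
grip_width: 0.62
```

```bash
cat > s.py <<'E'
from h import *
s=sense();q=s["ee_rot"];print(round(s["time_s"],2),"p",s["eef_pos"].round(1),"j",s["joints"].round(3),"q",q.round(4),"phi",round(2*np.arctan2(q[2],q[1]),3),"f",s["force"].round(1),"t",s["wrist_torque"].round(3),"g",round(s["grip_width"],3))
E
python3 s.py
```

```text
4.25 p [549.   19.9 150. ] j [-0.178  0.429  1.554  0.002  1.136 -1.645] q [ 1.110e-02  5.210e-02  9.986e-01 -3.000e-04] phi 3.037 f [-0.6  0.3 -1.2] t [0.057 0.201 0.033] g 0.62
```

Gripped lower now with little load. Screwing down clockwise, following the 4 mm pitch.

Request:
play_rows(plan=[[0,0,0,0,0.01,-0.06,-1],[0,0,0,0,0.01,-0.1,-1],[0,0,-0.1,0,0,-0.1,-1],[0,0,-0.1,0,0,-0.1,-1],[0,0,-0.1,0,0,-0.1,-1]])

```text
time_s: 4.67
eef_pos: [549.4, 20.1, 149.9]
ee_rot: [0.001, 0.286, 0.958, -0.002]
force: [-0.2, 0.7, 0.9]
grip_width: 0.621
```

```bash
python3 s.py
```

```text
4.67 p [549.4  20.1 149.9] j [-0.175  0.441  1.536 -0.004  1.163 -1.163] q [ 0.001   0.2862  0.9582 -0.0019] phi 2.561 f [-0.2  0.7  0.9] t [ 0.097 -0.082  0.075] g 0.621
```

Request:
play_rows(plan=[[0,0,-0.1,0,0,-0.1,-1],[0,0,-0.1,0,0,-0.1,-1],[0,0,-0.1,0,0,-0.1,-1],[0,0,-0.1,0,0,-0.1,-1],[0,0,-0.1,0,0,-0.1,-1]])

```text
time_s: 5.08
eef_pos: [550.1, 20.2, 149.7]
ee_rot: [0.002, 0.525, 0.851, -0.002]
force: [1.0, 2.0, 0.0]
grip_width: 0.616
```

Request:
play_rows(plan=[[0,0,-0.1,0,0,-0.1,-1],[0,0,-0.1,0,0,-0.1,-1],[0,0,-0.1,0,0,-0.1,-1],[0,0,-0.1,0,0,-0.1,-1],[0,0,-0.1,0,0,-0.1,-1]])

```text
time_s: 5.5
eef_pos: [551.0, 20.7, 149.3]
ee_rot: [0.002, 0.728, 0.686, -0.002]
force: [-0.0, 1.3, 2.3]
grip_width: 0.622
```

```bash
python3 s.py
```

```text
5.5 p [551.   20.7 149.3] j [-0.173  0.445  1.531 -0.005  1.164 -0.111] q [ 0.0019  0.7278  0.6857 -0.0015] phi 1.511 f [-0.   1.3  2.3] t [ 0.186 -0.001  0.055] g 0.622
```

Request:
play_rows(plan=[[-0.3,0,-0.1,0,0,-0.1,-1],[-0.3,0,-0.1,0,0,-0.1,-1],[-0.3,0,-0.1,0,0,-0.1,-1],[-0.3,0,-0.1,0,0,-0.1,-1],[-0.3,0,-0.1,0,0,-0.1,-1]])

```text
time_s: 5.92
eef_pos: [550.6, 20.7, 149.1]
ee_rot: [0.003, 0.881, 0.474, -0.001]
force: [1.3, 0.1, 1.1]
grip_width: 0.621
```

```bash
python3 s.py
```

```text
5.92 p [550.6  20.7 149.1] j [-0.172  0.445  1.533 -0.006  1.162  0.414] q [ 0.0027  0.8808  0.4735 -0.001 ] phi 0.987 f [1.3 0.1 1.1] t [-0.058 -0.097  0.112] g 0.621
```

Request:
play_rows(plan=[[-0.2,0,-0.1,0,0,-0.06,-1],[-0.2,0,0,0,0,-0.06,-1],[-0.2,0,-0.1,0,0,-0.06,-1],[-0.2,0,0,0,0,-0.06,-1],[-0.2,0,0,0,0,-0.06,-1]])

```text
time_s: 6.33
eef_pos: [550.5, 20.2, 149.1]
ee_rot: [0.004, 0.945, 0.328, -0.001]
force: [1.3, 1.0, -0.9]
grip_width: 0.623
```

```bash
python3 s.py
```

```text
6.33 p [550.5  20.2 149.1] j [-0.173  0.444  1.534 -0.008  1.161  0.732] q [ 3.600e-03  9.446e-01  3.283e-01 -7.000e-04] phi 0.669 f [ 1.3  1.  -0.9] t [ 0.144 -0.059  0.045] g 0.623
```

Request:
play_rows(plan=[[-0.2,0,-0.1,0,0,-0.06,-1],[-0.2,0,0,0,0,-0.06,-1],[-0.2,0,-0.1,0,0,-0.06,-1]])

```text
time_s: 6.58
eef_pos: [550.6, 20.0, 148.9]
ee_rot: [0.004, 0.971, 0.238, -0.0]
force: [2.6, 0.3, 1.3]
grip_width: 0.623
```

```bash
python3 s.py
```

```text
6.58 p [550.6  20.  148.9] j [-0.173  0.445  1.534 -0.008  1.161  0.921] q [ 3.900e-03  9.714e-01  2.376e-01 -2.000e-04] phi 0.48 f [2.6 0.3 1.3] t [ 0.281 -0.128  0.072] g 0.623
```

Total turned is 2.56 rad, still with only thread friction.

Request:
play_rows(plan=[[-0.2,0,-0.1,0,0,-0.06,-1],[-0.2,0,0,0,0,-0.06,-1],[-0.2,0,-0.1,0,0,-0.06,-1]])

```text
time_s: 6.83
eef_pos: [550.7, 19.9, 148.9]
ee_rot: [0.004, 0.989, 0.145, 0.0]
force: [2.0, 1.0, 0.6]
grip_width: 0.623
```

```bash
python3 s.py
```

```text
6.83 p [550.7  19.9 148.9] j [-0.173  0.445  1.534 -0.008  1.16   1.111] q [4.000e-03 9.895e-01 1.447e-01 3.000e-04] phi 0.29 f [2.  1.  0.6] t [ 0.324 -0.141  0.092] g 0.623
```

Request:
play_rows(plan=[[-0.2,0,-0.1,0,0,-0.06,-1],[-0.2,0,0,0,0,-0.06,-1],[-0.2,0,-0.1,0,0,-0.06,-1]])

```text
time_s: 7.08
eef_pos: [550.9, 20.0, 148.8]
ee_rot: [0.004, 0.999, 0.051, 0.001]
force: [1.6, 0.2, 0.1]
grip_width: 0.622
```

```bash
python3 s.py
```

```text
7.08 p [550.9  20.  148.8] j [-0.173  0.445  1.534 -0.008  1.159  1.3  ] q [0.0039 0.9987 0.0505 0.001 ] phi 0.101 f [1.6 0.2 0.1] t [ 0.402 -0.128  0.086] g 0.622
```

Request:
play_rows(plan=[[-0.2,0,-0.1,0,0,-0.06,-1],[-0.2,0,0,0,0,-0.06,-1],[-0.2,0,-0.1,0,0,-0.06,-1]])

```text
time_s: 7.33
eef_pos: [551.1, 20.1, 148.6]
ee_rot: [0.004, 0.999, -0.044, 0.002]
force: [1.7, -0.4, 0.1]
grip_width: 0.619
```

```bash
python3 s.py
```

```text
7.33 p [551.1  20.1 148.6] j [-0.173  0.445  1.534 -0.008  1.159  1.489] q [ 0.0037  0.999  -0.0442  0.0017] phi -0.088 f [ 1.7 -0.4  0.1] t [ 0.355 -0.124  0.066] g 0.619
```

Request:
play_rows(plan=[[-0.2,0,-0.1,0,0,-0.06,-1],[-0.2,0,0,0,0,-0.06,-1],[-0.2,0,-0.1,0,0,-0.06,-1]])

```text
time_s: 7.58
eef_pos: [551.8, 19.8, 148.4]
ee_rot: [0.005, 0.991, -0.135, 0.003]
force: [3.2, -1.9, 1.7]
grip_width: 0.621
```

```bash
python3 s.py
```

```text
7.58 p [551.8  19.8 148.4] j [-0.172  0.446  1.533 -0.01   1.156  1.674] q [ 0.0046  0.9908 -0.1353  0.0031] phi -0.271 f [ 3.2 -1.9  1.7] t [-0.071 -0.37   2.244] g 0.621
```

The torque jumped to 2.24 N m at φ≈-0.27, which means the cap has bottomed out. I'll hold with slight turning pressure.

Request:
play_rows(plan=[[-0.3,0,0,0,0,-0.02,-1],[-0.3,0,0,0,0,-0.01,-1],[-0.3,0,0,0,0,-0.01,-1],[0,0,0,0,0,-0.01,-1],[0,0,0,0,0,0,-1]])

```text
time_s: 8.0
eef_pos: [552.0, 19.6, 148.5]
ee_rot: [0.006, 0.988, -0.156, 0.005]
force: [2.4, -1.4, -0.7]
grip_width: 0.619
```

```bash
python3 s.py
python3 - <<'E'
from h import *
c=optics.capture("wrist");cv2.imwrite("pics/w4.png",c["img"])
E
```

```text
8.0 p [552.   19.6 148.5] j [-0.171  0.445  1.534 -0.013  1.153  1.718] q [ 0.0062  0.9878 -0.1555  0.0046] phi -0.312 f [ 2.4 -1.4 -0.7] t [ 0.166 -0.242  2.256] g 0.619
```

View pics/w4.png

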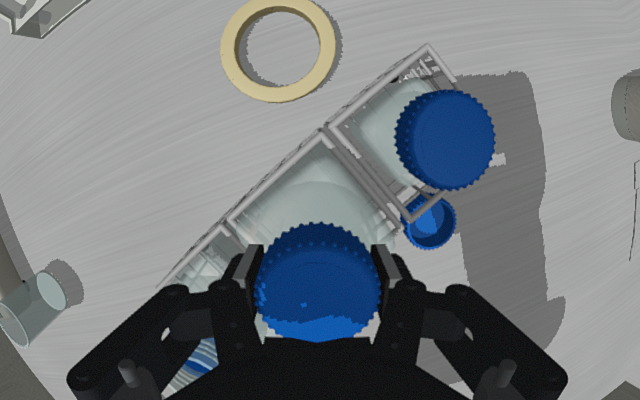

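The image shows the pads on the rim at either side of the cap (about 255–380, 285), with the neighbours in place. The torque plateaus at about 2.25 N m, so the cap has reached the hard stop, with slight slip. Now I back off about 1.62 rad, a quarter turn plus half the bottle's play in the cell.

Request:
play_rows(plan=[[-0.4,0,0,0.006,0.004,0.06,-1],[-0.4,0,0.1,0.006,0.003,0.1,-1],[-0.4,0,0.1,0,0,0.1,-1],[-0.4,0,0,0,0,0.1,-1],[-0.4,0,0.1,0,0,0.1,-1]])

```text
time_s: 8.47
eef_pos: [549.6, 20.9, 148.7]
ee_rot: [-0.003, 0.997, 0.076, -0.0]
force: [3.2, -0.5, -0.2]
grip_width: 0.62
```

```bash
python3 s.py
```

```text
8.47 p [549.6  20.9 148.7] j [-0.178  0.444  1.536  0.007  1.164  1.239] q [-0.0033  0.9971  0.0756 -0.    ] phi 0.151 f [ 3.2 -0.5 -0.2] t [-0.07  -0.543 -0.043] g 0.62
```

Request:
play_rows(plan=[[-0.4,0,0,0,0,0.1,-1],[-0.4,0,0.1,0,0,0.1,-1],[-0.3,0,0.1,0,0,0.1,-1],[-0.2,0,0,0,0,0.1,-1],[-0.2,0,0,0,0,0.1,-1]])

```text
time_s: 8.88
eef_pos: [548.9, 21.2, 149.2]
ee_rot: [-0.006, 0.946, 0.323, 0.001]
force: [2.6, 2.5, -1.0]
grip_width: 0.62
```

```bash
python3 s.py
```

```text
8.88 p [548.9  21.2 149.2] j [-0.18   0.442  1.537  0.012  1.166  0.728] q [-0.0057  0.9463  0.3232  0.0012] phi 0.658 f [ 2.6  2.5 -1. ] t [-0.015 -0.639 -0.06 ] g 0.62
```

Request:
play_rows(plan=[[0,-0.1,0.1,-0.004,0,0.1,-1],[0,-0.1,0,-0.004,0,0.1,-1],[0,-0.1,0.1,0,0,0.1,-1],[0,0,0,0,0,0.1,-1],[0,0,0,0,0,0.1,-1]])

```text
time_s: 9.3
eef_pos: [549.2, 21.7, 149.4]
ee_rot: [-0.005, 0.835, 0.55, 0.001]
force: [1.8, 0.8, 0.1]
grip_width: 0.624
```

```bash
python3 s.py
```

```text
9.3 p [549.2  21.7 149.4] j [-0.178  0.443  1.534  0.009  1.169  0.225] q [-0.0047  0.8351  0.5501  0.0011] phi 1.165 f [1.8 0.8 0.1] t [-0.019 -0.487 -0.014] g 0.624
```

Request:
play_rows(plan=[[0,0,0,0,0,0.08,-1],[0,0,0,0,0,0.05,-1],[0,0,0,0,0,0,-1],[0,0,0,0,0,0,-1],[0,0,0,0,0,0,-1]])

```text
time_s: 9.72
eef_pos: [549.3, 21.7, 149.6]
ee_rot: [-0.006, 0.799, 0.601, 0.002]
force: [1.1, 0.6, -1.0]
grip_width: 0.62
```

```bash
python3 s.py
python3 - <<'E'
from h import *
c=optics.capture("wrist");cv2.imwrite("pics/w5.png",c["img"])
c=optics.capture("scene");cv2.imwrite("pics/s5.png",cv2.resize(c["img"][130:320,220:420],None,fx=3,fy=3))
E
```

```text
9.72 p [549.3  21.7 149.6] j [-0.179  0.444  1.533  0.013  1.17   0.097] q [-0.0061  0.7993  0.6009  0.0023] phi 1.289 f [ 1.1  0.6 -1. ] t [-0.059 -0.476  0.031] g 0.62
```

View pics/w5.png

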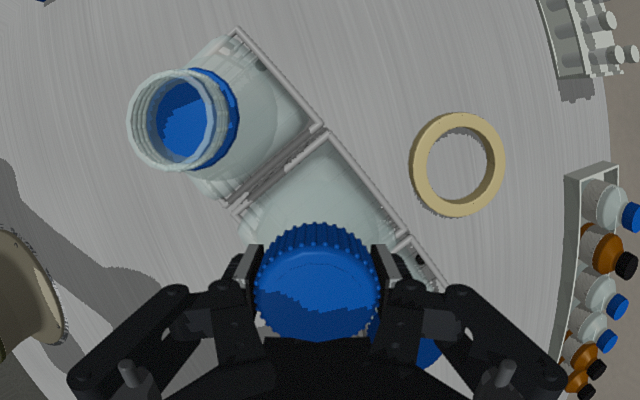

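View pics/s5.png

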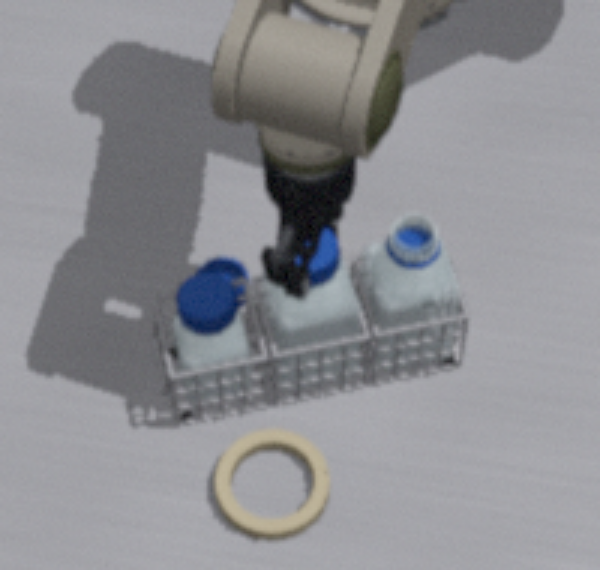

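```bash
python3 -c "
from rig import ctrl;print(ctrl.finish_job())"; python3 s.py
```

```text
the job is handed in; nothing more can be done
None
the job is handed in; nothing more can be done
```

I screwed the cap of the middle bottle down to its stop, backed it off about a quarter turn, and handed the job in at about 10 s with the cap still gripped. No verdict is reported.

- **First grip:** it sat too high and tugged upward by about 4 N, so I opened, went about 10 mm lower and gripped again at 45 N.
- **Screwing down:** the cap turned about 3.3 rad clockwise in one grip. The torque then jumped from about 0.07 to 2.25 N m and stayed there through 0.4 s of holding, so I took it as bottomed out.
- **Backing off:** the gripper turned 1.60 rad (92°) anticlockwise with only light thread torque. The bottle has about 0.05 rad of play either way in its cell, and I put any grip slip at no more than about 0.1 rad. Both fit inside the 20° tolerance, but I did not check the cap angle separately from the wrist angle.
- **Last checks:** the grip opening was 0.62 (about 53 mm), the grasp was within about 2 mm of the cap axis, and the vertical force was about 1 N. In the last pictures the bottle stands in its cell. The two neighbouring bottles, the spare cap and the tape roll look unmoved. I did not re-measure the jar, beaker, boat or spatula, but the arm passed well above them.

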